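# Try out a second-hand pedal bin

### The job

Check the small steel pedal bin before it goes on the shop floor. First take the little tin off its lid and stand it upright in the wooden tray; then press the bin's pedal until the lid is right up against its stop and hold it there for two seconds with a firm push of about 15 N (never more than 20 N, the pedal is flimsy), and finally ease the pedal back up under control over about three seconds so that the lid comes down gently and shuts without dropping. Leave the other goods where they are.

Things in the scene. Friction and masses are not known exactly. Their poses are not given: they have to be found in the camera images.
- bin: small round pedal bin of brushed steel with a black plastic base, 174 mm across and 213 mm tall to the flat top of its shut lid; fixed to the bench. Origin: centre of its underside, on the bench. Its front, with the pedal, faces its own -x; the lid's hinge is at its back (+x); z up.
- tread (a point): black plastic foot plate of the pedal, 46 (x) by 76 (y) by 8 mm thick, standing out low at the bin's front, facing the robot. This point: centre of its top face; at rest 58 mm above the bench and 145 mm in front of the bin's axis, axes as the bin's. Pressed, it swings down about a crosswise pivot 90 mm behind this point (toward the bin) and 13 mm below it. It springs back when let go and the lid then drops.
- pedal: the pedal lever with its foot plate; origin on its pivot. The first 0 to 7 mm of the foot plate's stroke are slack in the worn linkage (differs from bin to bin), at 1 N; then the push grows to 7 to 12 N before the lid lifts, about 75 mrad per mm, and falls to 4 to 7 N as it rises; with the lid on its stop, 19 to 30 mm down, the linkage flexes: about 2 to 3 N more per mm.
- lid (a joint): angle of the bin's lid: 0 shut, 1.2 rad fully open against its stop. It is driven by the pedal and falls shut by its own weight.
- lid_front (a point): the front edge of the lid's top face: with the lid shut, 213 mm above the bench and 86 mm in front of the bin's axis.
- tin: small plain white-painted round tin with a bare metal lid, 50 mm across and 60 mm tall, about 70 g, standing upright on the bin's lid at the start. Origin: centre of its underside; z along its axis.
- tray: low square open tray of pale wood, 150 by 150 mm and 30 mm tall, walls and floor 5 mm thick, beside the bin on the left or on the right; fixed. Origin: centre of its underside, on the bench; axes along its sides.
- plates: stack of six plates, 166 mm across, 58 mm tall, on the other side of the bin from the tray; to be left alone. Origin: centre of its underside.
- vase: green glass vase, 68 mm across, 145 mm tall, behind and left of the bin; to be left alone. Origin: centre of its underside.
- candlestick: brass candlestick, 76 mm across, 160 mm tall, behind and right of the bin; to be left alone. Origin: centre of its underside.
- mug: white mug, 80 mm across, 90 mm tall, far left; to be left alone. Origin: centre of its underside.
- bowl: small terracotta bowl, 68 mm across, 28 mm tall, between the robot and the pedal; to be left alone. Origin: centre of its underside.
There are look-alikes about, which are no part of the job. What is meant by the tin is not black, green or turquoise, and is the larger of those in its own colour.

How it is judged (in metres and radians):
On the way, in this order (a step that is already met when the one before it is completed fails the run):
1. the tin stands upright in the tray, let go (x of tin in the frame of tray between -0.045 and 0.045 m and y of tin in the frame of tray between -0.045 and 0.045 m and z of tin in the frame of tray below 0.011 m and angle between tin's own z axis and vertical below 0.12 rad and linear speed of tin below 0.03 m/s and contact force between the fingers and tin below 0.2 N), for 0.3 s.
2. the pedal holds the lid up against its stop with a firm push of over 11 N, for one second (value of joint lid above 1.15 rad and contact force between the fingers and pedal above 11 N), for 1 s.
3. on the way down the fingers still carry the pedal with the lid part open (value of joint lid between 0.3 and 0.8 rad and contact force between the fingers and pedal above 1 N), for 0.15 s.
At the end, for the whole second after the job is handed in: The tin stands upright (within 0.12 rad) on the tray floor, within 45 mm of the tray centre along each side, at rest and let go; the lid is shut (under 0.03 rad), the pedal is up (foot plate within 3 mm of rest height) and untouched (all of step 1 and value of joint lid below 0.03 rad and z of tread in the frame of bin above 0.055 m and contact force between the fingers and pedal below 0.2 N).
It fails at once if the pedal is pushed with more than 22 N (contact force between the fingers and pedal above 22 N).
It fails at once if the lid drops: it closes faster than 1.5 rad/s (velocity of joint lid below -1.5 rad/s).
It fails at once if other goods are moved by more than 30 mm (distance of any of plates, vase, candlestick, mug, bowl from where it was at the start of the episode above 0.03 m).
It also fails if it takes over 72 s, if anything falls off the work surface, if the arm or the gripper's body presses on something with over 40 N, if the wrist force passes 120 N, or if a joint passes its speed limit or range.

### The arm

A 7-joint arm with a two-finger parallel gripper is mounted at the origin on the work surface. World frame = base frame: x ahead of the robot, y to its left, z up, the work surface at z = 0. Lengths are in mm, angles in rad, forces in N, time in s.
With the tool pointing down it reaches from about 425 to 800 mm from the base axis. Payload 8.3 kg.
Tool frame: the origin (TCP) lies midway between the tips of the shut fingers; the grasp point (between the pads) lies 19 mm behind it; z points along the fingers, y is the direction in which the jaws open and shut (so a half turn about z gives the same grasp; the last joint's range is limited). The gripper opens to 85 mm and grips with 20 to 120 N. Pads are 22 mm wide; open, the fingers measure 114 mm over their backs; the gripper's body (76 mm by 85 mm) begins 54 mm behind the grasp point. The pads swing forward as they close: fully open they stand 13 mm farther back than shut.
Start: joints at [-1.405, 0.383, 0.016, 1.37, -0.006, 1.388, -0.046], TCP at [141.704, 608.706, 231.279] pointing down, gripper open.
Joint ranges: [-2.95, 2.95], [-0.25, 2.06], [-1.52, 1.56], [0.18, 2.33], [-1.44, 4.58], [0.02, 2.06], [-3.01, 3.01]. Speed limits (rad/s): [2.39, 2.39, 3.01, 3.01, 3.14, 3.14, 3.14].

### API

Orientations are given as a unit quaternion [x, y, z, w].
In Python, from station import readout, viewer, env gives the robot as it stands. The module is installed in compiled form; this text tells all that it offers.
- The arm moves only by the shell command python3 -m handwheel 'ROWS' [FORCE]. ROWS is JSON, a list of rows, each an object with "claw": the opening, from 0 (shut) to 1 (fully open); "dp": the shift along the tool's x, y, z in units of 1000 mm (1.0 is 1000 mm), a list of three; "turn": the turn about the tool's z in units of 180 degrees (1.0 is 180 degrees). A call has exactly 8 rows; each row shifts and turns the commanded pose from where the row before left it, along the tool's axes as they then stand; what a row does not reach is not made up. A row lasts 1/12 s, in which the tool goes at most 41.7 mm and 7.16 degrees, less where a joint would pass 70% of its speed; a pose out of reach is approached as far as the arm can. A call with a number of a shift or a turn outside -1 to 1 is refused whole. A call with a gripper value outside its range is refused whole. The fingers move at their own pace and stop on an object; FORCE is the grip in N (left out, the last holds). Time passes only in rows, so rows that do not move let the fingers close, or fill a call up. It gives the time, the measured TCP pose, the force and the opening at its end, in the units of the state.
- readout.get_obs(): the state, without advancing time (a new reading comes with each control period).
- viewer.capture(name): name is "side" or "top"; returns the picture (400x640x3 uint8, red, green, blue); there is no depth.
- viewer.camera_params(name): a dict with "fx", "fy", "cx", "cy" (pixels), "cam_to_world" (4x4, takes a point from camera to world coordinates). Camera axes: x right, y up, looking along -z (the intrinsics and any distortion apply to the point x, -y, -z); pixel columns grow to the right and rows downward; lengths in mm; the calibration is good to about 2 mm. A picture is of the moment at which its call begins. camera_params takes no time and is no camera call.
- env.job_done(): hands the job in, once; it reports no verdict.
The state is a dict: "clock": time; "q": joint angles; "dq": joint speeds; "tau": joint torques, N m; "tcp_pos": TCP position; "tcp_rot": TCP orientation; "ft_force": force on the tool from outside, world axes, zero at the start; "wrist_torque": the same for the moment, N m; "grip_width": finger opening in mm.
Only numpy, scipy, OpenCV 4.12 (cv2) and the standard library are available. Lean on these libraries where they do the work, as an engineer would, in place of code of your own. Each camera call takes 0.05 s, during which the arm holds its last target.

## Working session

There is one attempt and no reset: what is moved stays moved. The work goes in short steps, Python scripts to look and compute and a shell command to move; the robot and the scene stay as the last step left them, time stands still between calls to the robot, and variables do not carry over. Pictures are saved under pics/ and viewed, and the job is handed in when it is done.

```bash
mkdir -p pics
python3 - <<'E'
from station import readout, viewer, env
import cv2,numpy as np
o=readout.get_obs()
for k,v in o.items(): print(k,np.round(v,4).tolist())
for n in("side","top"):
    im=viewer.capture(n); cv2.imwrite(f"pics/{n}0.png",im[:,:,::-1])
    p=viewer.camera_params(n); print(n,{k:np.round(v,4).tolist() if not isinstance(v,str) else v for k,v in p.items()})
E
```

```text
clock 0.0
q [-1.4049, 0.3842, 0.0164, 1.3712, -0.0063, 1.3882, -0.0465]
dq [-0.0009, -0.0006, 0.0011, 0.0001, -0.0004, 0.0, -0.0009]
tau [0.0012, -62.7618, 0.8443, -37.1816, 0.0164, 0.0143, -0.0]
tcp_pos [141.6076, 608.2248, 230.2687]
tcp_rot [0.1141, 0.9935, -0.001, -0.0001]
ft_force [0.322, -0.8098, -0.9946]
wrist_torque [0.0194, 0.0475, -0.008]
grip_width 85.4021
side {'fx': 390.2686, 'fy': 390.2686, 'cx': 321.8877, 'cy': 202.3188, 'cam_to_world': [[0.9795, 0.1384, -0.1466, 484.0541], [-0.2016, 0.6855, -0.6997, -567.9814], [0.0036, 0.7148, 0.6993, 819.4778], [0.0, 0.0, 0.0, 1.0]]}
top {'fx': 405.1256, 'fy': 405.1256, 'cx': 325.5466, 'cy': 200.5774, 'cam_to_world': [[0.009, 0.9936, -0.1123, 512.9602], [-1.0, 0.0089, -0.0007, 82.5397], [0.0003, 0.1123, 0.9937, 1279.1487], [0.0, 0.0, 0.0, 1.0]]}
```

View pics/side0.png

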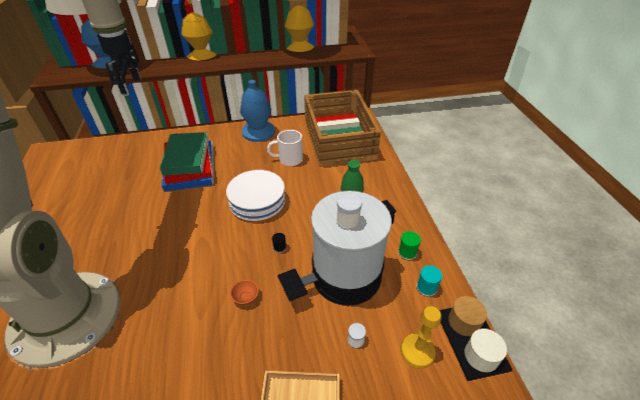

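View pics/top0.png

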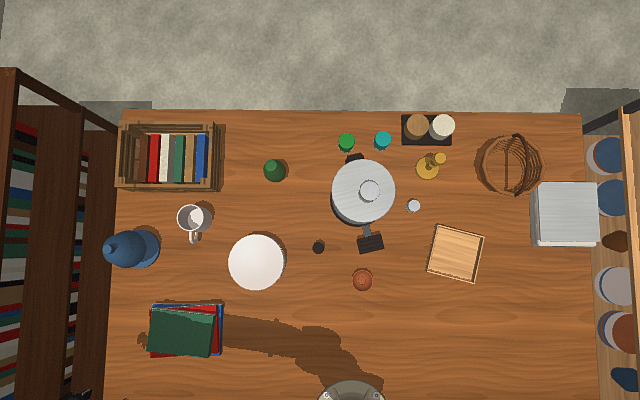

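The side view shows a white tin with a metal lid on the bin lid (349,212). There is a smaller white tin on the bench (357,335), a black one (280,242), a green one (410,245) and a turquoise one (430,280). In the top view the two white ones are at (370,190) and (414,206). I'm enlarging both to confirm which is the tin.

```bash
python3 - <<'E'
import cv2,numpy as np
s=cv2.imread('pics/side0.png');t=cv2.imread('pics/top0.png')
a=cv2.resize(s[180:400,230:430],None,fx=2.7,fy=2.7,interpolation=cv2.INTER_CUBIC)[:594]
cv2.imwrite('pics/side0c.png',a)
cv2.imwrite('pics/top0c.png',cv2.resize(t[140:300,310:500],None,fx=3.7,fy=3.7,interpolation=cv2.INTER_CUBIC))
E
cat > h.py <<'E'
from station import readout, viewer, env
import cv2,numpy as np
def ray(n,u,v):
    p=viewer.camera_params(n);M=np.array(p['cam_to_world'])
    d=np.array([(u-p['cx'])/p['fx'],-(v-p['cy'])/p['fy'],-1.]);d=M[:3,:3]@d
    return M[:3,3],d/np.linalg.norm(d)
def onz(n,u,v,z):
    o,d=ray(n,u,v);return o+d*(z-o[2])/d[2]
def tri(us,vs,ut,vt):
    o1,d1=ray('side',us,vs);o2,d2=ray('top',ut,vt)
    A=np.stack([d1,-d2],1);s=np.linalg.lstsq(A,o2-o1,rcond=None)[0]
    a,b=o1+s[0]*d1,o2+s[1]*d2
    return (a+b)/2,np.linalg.norm(a-b)
def proj(n,P):
    p=viewer.camera_params(n);c=np.linalg.inv(np.array(p['cam_to_world']))@np.append(P,1)
    return p['cx']+p['fx']*c[0]/-c[2],p['cy']-p['fy']*c[1]/-c[2]
E
```

```text
(no output)
```

View pics/side0c.png

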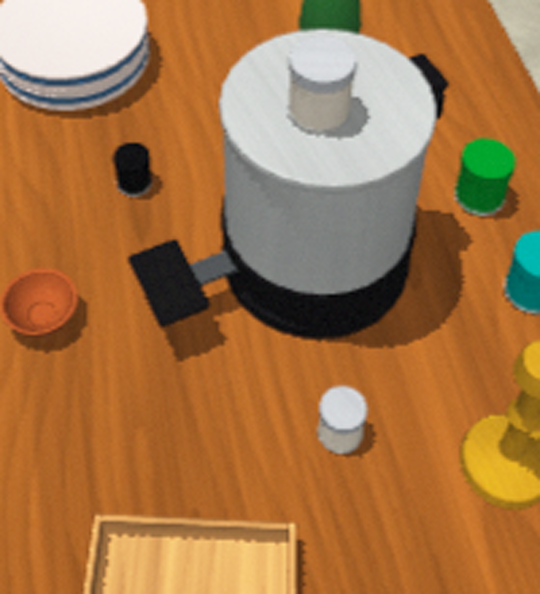

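View pics/top0c.png

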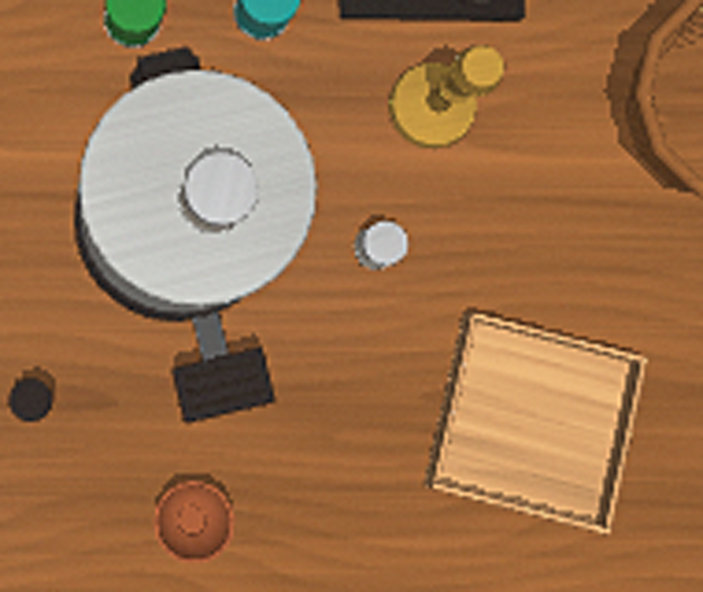

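The tin meant is the white one on the bin lid: it is clearly larger than the white one on the bench, and its position fits. Next I'm measuring the positions.

Run:
```python
from h import *
t=cv2.imread('pics/top0.png');s=cv2.imread('pics/side0.png')
ht=cv2.cvtColor(t,cv2.COLOR_BGR2HSV);hs=cv2.cvtColor(s,cv2.COLOR_BGR2HSV)
def big(m,roi,k=1):
    z=np.zeros_like(m);x0,y0,x1,y1=roi;z[y0:y1,x0:x1]=m[y0:y1,x0:x1]
    c,_=cv2.findContours(z,cv2.RETR_EXTERNAL,cv2.CHAIN_APPROX_NONE);return max(c,key=cv2.contourArea)
# lid top
for n,im,h,roi in(('top',t,ht,(320,145,410,240)),('side',s,hs,(300,185,400,300))):
    c=big(cv2.inRange(h,(0,0,90),(179,60,255)),roi); 
    print(n,'steel',cv2.fitEllipse(c),cv2.boundingRect(c))
# tin top
g=cv2.cvtColor(t,cv2.COLOR_BGR2GRAY)
print('tin row',ht[190,352:390].tolist())
# tread
c=big(cv2.inRange(ht,(0,0,0),(179,255,55)),(355,232,386,256));print('tread top',cv2.minAreaRect(c),cv2.contourArea(c))
(u,v)=cv2.minAreaRect(c)[0];print(onz('top',u,v,58))
c=big(cv2.inRange(hs,(0,0,0),(179,255,55)),(276,265,310,303));print('tread side',cv2.minAreaRect(c),cv2.contourArea(c))
us,vs=cv2.minAreaRect(c)[0];print('tri',tri(us,vs,u,v))
# tray
c=big(cv2.inRange(ht,(8,40,150),(30,160,255)),(415,210,500,300));r=cv2.minAreaRect(c);print('tray',r)
for q in cv2.boxPoints(r):print(q,onz('top',*q,30)[:2],onz('top',*q,5)[:2])
print('bowl',onz('top',362.5,280.5,28),'smalltin',onz('top',414,206,40),'candle tip',onz('top',440,158,160))
print('tin tri',tri(349.6,203.3,369.7,190.5), onz('top',369.7,190.5,273))
```

```text
top steel ((362.4512634277344, 191.11717224121094), (62.52005386352539, 65.2434310913086), 32.13328170776367) (331, 159, 65, 65)
side steel ((349.5728759765625, 237.75442504882812), (79.35836029052734, 101.1769027709961), 5.602418899536133) (311, 190, 81, 99)
tin row [[25, 8, 192], [42, 7, 190], [30, 4, 185], [30, 7, 187], [30, 7, 188], [30, 5, 190], [20, 5, 164], [21, 24, 108], [120, 1, 190], [75, 3, 202], [120, 1, 198], [30, 3, 200], [90, 3, 201], [0, 0, 198], [70, 4, 197], [0, 1, 198], [90, 1, 198], [45, 3, 200], [90, 3, 203], [135, 3, 202], [150, 1, 199], [0, 0, 197], [135, 3, 201], [60, 1, 202], [150, 1, 200], [90, 1, 195], [0, 0, 193], [53, 6, 172], [30, 4, 187], [30, 4, 187], [40, 8, 186], [24, 7, 188], [20, 8, 188], [42, 7, 187], [30, 5, 190], [43, 9, 191], [42, 7, 192], [36, 7, 192]]
tread top ((369.85296630859375, 243.4117889404297), (15.279743194580078, 24.73863410949707), 75.96376037597656) 331.5
[522.92064162 -50.56694076  58.        ]
tread side ((292.62042236328125, 283.9433288574219), (28.847749710083008, 19.693111419677734), 64.79888153076172) 491.0
tri (array([523.49521889, -51.27959995,  51.73897033]), np.float64(1.0486498233013541))
tray ((455.7941589355469, 254.3235626220703), (50.204872131347656, 49.71980285644531), 14.03624439239502)
[425.4118 272.353 ] [ 437.09759016 -222.35538851] [ 435.57930386 -228.45744649]
[437.47064 224.11768] [ 584.17970061 -262.2786323 ] [ 585.60506133 -269.17969933]
[486.1765  236.29413] [ 548.10855574 -411.1212378 ] [ 548.81200189 -421.00118574]
[474.11768 284.52945] [ 401.9838361  -369.37085506] [ 399.7627961  -378.41522627]
bowl [410.82104061 -31.11134233  28.        ] smalltin [ 638.65143242 -188.60089885   40.        ] candle tip [ 762.87488137 -237.61125664  160.        ]
tin tri (array([654.28288694, -27.99773557, 265.89971391]), np.float64(0.46261748513675377)) [653.0633946  -27.18444047 273.        ]
```

```bash
cat >> h.py <<'E'
from scipy.spatial.transform import Rotation as R
def go(P):
    o=readout.get_obs();r=R.from_quat(o['tcp_rot']);d=np.array(P)-o['tcp_pos']
    print('t',round(o['clock'],2),'tcp',np.round(o['tcp_pos'],1),'w',round(o['grip_width'],1),'F',np.round(o['ft_force'],1),'tool d',np.round(r.inv().apply(d)/1000,4),'jaw deg',round(np.degrees(np.arctan2(*r.apply([0,1,0])[[1,0]])),1),'q',np.round(o['q'],2))
E
python3 - <<'E'
from h import *
b=onz('top',363.4,190.5,213);print(b)
t=np.array([523,-50.7]);d=b[:2]-t;print(np.linalg.norm(d),np.degrees(np.arctan2(d[1],d[0])))
go([653.5,-27.5,330])
E
python3 -m handwheel '[{"claw":1,"dp":[0,0,-0.02],"turn":0},{"claw":1,"dp":[0,0,-0.03],"turn":0},{"claw":1,"dp":[0,0,-0.03],"turn":0},{"claw":1,"dp":[0,0,-0.02],"turn":0},{"claw":1,"dp":[-0.01,-0.01,0],"turn":0},{"claw":1,"dp":[-0.02,-0.02,0],"turn":0},{"claw":1,"dp":[-0.02,-0.02,0],"turn":0},{"claw":1,"dp":[-0.02,-0.02,0],"turn":0}]' 30
python3 -c "
from h import *
go([653.5,-27.5,330])"
```

```text
[661.26737368 -16.99536677 213.        ]
142.3160880754955 13.699483998927038
t 0.1 tcp [141.6 608.3 230.4] w 85.3 F [-0.2 -0.3 -0.3] tool d [-0.6427 -0.5033 -0.0987] jaw deg 76.9 q [-1.4   0.38  0.02  1.37 -0.01  1.39 -0.05]
clock: 0.77
tcp_pos: [194.3, 523.6, 330.6]
tcp_rot: [0.114, 0.994, -0.001, -0.0]
ft_force: [0.8, 0.4, 0.7]
grip_width: 85.6
t 0.77 tcp [194.3 523.6 330.6] w 85.6 F [0.8 0.4 0.7] tool d [-0.5719 -0.433   0.001 ] jaw deg 76.9 q [-1.32  0.21  0.05  1.37 -0.01  1.56  0.08]
```

```bash
python3 -m handwheel '[{"claw":1,"dp":[-0.025,-0.019,0],"turn":0},{"claw":1,"dp":[-0.03,-0.023,0],"turn":0},{"claw":1,"dp":[-0.03,-0.023,0],"turn":0},{"claw":1,"dp":[-0.03,-0.023,0],"turn":0},{"claw":1,"dp":[-0.03,-0.023,0],"turn":0},{"claw":1,"dp":[-0.03,-0.023,0],"turn":0},{"claw":1,"dp":[-0.03,-0.023,0],"turn":0},{"claw":1,"dp":[-0.03,-0.023,0],"turn":0}]'
python3 -m handwheel '[{"claw":1,"dp":[-0.03,-0.023,0],"turn":0},{"claw":1,"dp":[-0.03,-0.023,0],"turn":0},{"claw":1,"dp":[-0.03,-0.023,0],"turn":0},{"claw":1,"dp":[-0.03,-0.023,0],"turn":0},{"claw":1,"dp":[-0.03,-0.023,0],"turn":0},{"claw":1,"dp":[-0.03,-0.023,0],"turn":0},{"claw":1,"dp":[-0.03,-0.023,0],"turn":0},{"claw":1,"dp":[-0.03,-0.023,0],"turn":0}]'
python3 -c "
from h import *
go([653.5,-27.5,330])"
```

```text
clock: 1.43
tcp_pos: [382.8, 294.2, 331.1]
tcp_rot: [0.114, 0.993, -0.0, -0.0]
ft_force: [1.0, 1.8, -0.1]
grip_width: 85.4
clock: 2.1
tcp_pos: [574.8, 61.0, 331.0]
tcp_rot: [0.114, 0.993, -0.0, -0.0]
ft_force: [0.9, -0.1, -0.1]
grip_width: 85.2
t 2.1 tcp [574.8  61.  331. ] w 85.2 F [ 0.9 -0.1 -0.1] tool d [-0.0967 -0.0684  0.001 ] jaw deg 76.9 q [-0.59  0.28  0.56  1.34 -0.14  1.57  1.3 ]
```

```bash
python3 -m handwheel '[{"claw":1,"dp":[-0.025,-0.018,0],"turn":0},{"claw":1,"dp":[-0.025,-0.018,0],"turn":0},{"claw":1,"dp":[-0.02,-0.015,0],"turn":0},{"claw":1,"dp":[-0.015,-0.01,0],"turn":0},{"claw":1,"dp":[-0.005,-0.003,0],"turn":0},{"claw":1,"dp":[0,0,0],"turn":0},{"claw":1,"dp":[0,0,0],"turn":0},{"claw":1,"dp":[0,0,0],"turn":0}]'
python3 - <<'E'
from h import *
go([653.5,-27.5,330])
for n in("side","top"): 
    im=viewer.capture(n)[:,:,::-1]; u,v=map(int,proj(n,[653.5,-27.5,273]))
    cv2.imwrite(f"pics/{n}1.png",cv2.resize(im[max(v-90,0):v+90,u-90:u+90],None,fx=3,fy=3))
E
python3 -c "
import cv2,numpy as np
cv2.imwrite('pics/both1.png',cv2.resize(np.hstack([cv2.imread('pics/side1.png'),cv2.imread('pics/top1.png')]),(800,400)))"
```

```text
clock: 2.77
tcp_pos: [646.9, -18.7, 331.4]
tcp_rot: [0.113, 0.994, 0.0, -0.0]
ft_force: [-0.5, 0.3, -0.5]
grip_width: 85.3
t 2.77 tcp [646.9 -18.7 331.4] w 85.3 F [-0.5  0.3 -0.5] tool d [-0.0084 -0.007   0.0014] jaw deg 77.0 q [-0.38  0.46  0.59  1.12 -0.25  1.63  1.48]
```

View pics/both1.png

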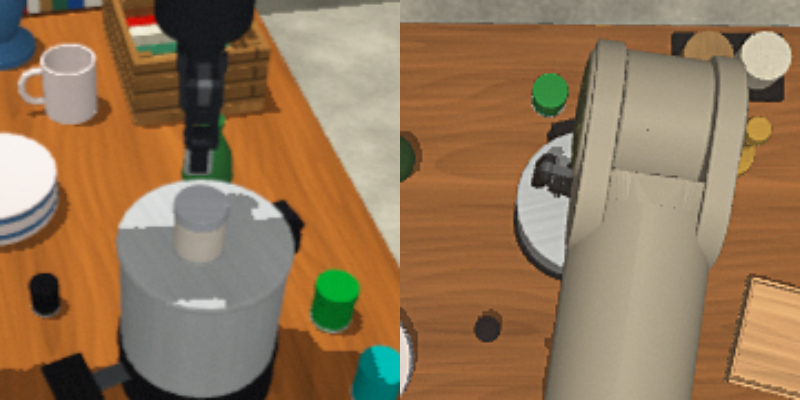

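The side picture shows the open gripper just above and behind the tin, which is still on the bin lid at crop (200,225). The top view is blocked by the arm. I'll move the last few millimetres over it and descend.

```bash
python3 -m handwheel '[{"claw":1,"dp":[-0.004,-0.0035,0],"turn":0},{"claw":1,"dp":[-0.0044,-0.0035,0.005],"turn":0},{"claw":1,"dp":[0,0,0.015],"turn":0},{"claw":1,"dp":[0,0,0.015],"turn":0},{"claw":1,"dp":[0,0,0.01],"turn":0},{"claw":1,"dp":[0,0,0.005],"turn":0},{"claw":1,"dp":[0,0,0],"turn":0},{"claw":1,"dp":[0,0,0],"turn":0}]'
python3 - <<'E'
from h import *
go([653.5,-27.5,238])
im=viewer.capture('side')[:,:,::-1]
cv2.imwrite("pics/side2.png",cv2.resize(im[110:310,240:460],None,fx=2.7,fy=2.7))
E
```

```text
clock: 3.53
tcp_pos: [653.9, -29.0, 281.5]
tcp_rot: [0.114, 0.993, -0.0, 0.0]
ft_force: [-0.3, 0.8, 1.1]
grip_width: 85.5
t 3.53 tcp [653.9 -29.  281.5] w 85.5 F [-0.3  0.8  1.1] tool d [0.0007 0.0014 0.0435] jaw deg 76.9 q [-0.38  0.48  0.58  1.21 -0.26  1.53  1.51]
```

View pics/side2.png

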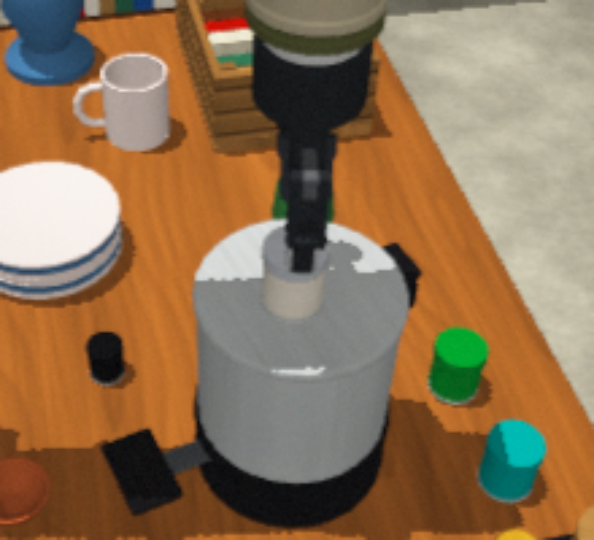

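Run:
```python
from h import *
f=lambda p:tuple(np.round((np.array(p)-[240,110])*2.7))
for s in(-1,1):
  for dz in(0,13): print(s,dz,f(proj('side',[653.9+s*.227*46,-29+s*.974*46,281.5+dz])))
print('tin top',f(proj('side',[653.5,-27.5,273])),f(proj('side',[653.5,-27.5,213])))
```

```text
-1 0 (np.float64(298.0), np.float64(283.0))
-1 13 (np.float64(299.0), np.float64(270.0))
1 0 (np.float64(295.0), np.float64(197.0))
1 13 (np.float64(296.0), np.float64(184.0))
tin top (np.float64(295.0), np.float64(245.0)) (np.float64(291.0), np.float64(300.0))
```

The near finger at (302,270) and the tin top at (295,250) line up with their projections to within about 1 px. Descending and closing.

```bash
python3 -m handwheel '[{"claw":1,"dp":[0.0015,0.0014,0.005],"turn":0},{"claw":1,"dp":[0,0,0.01],"turn":0},{"claw":1,"dp":[0,0,0.01],"turn":0},{"claw":1,"dp":[0,0,0.01],"turn":0},{"claw":1,"dp":[0,0,0.005],"turn":0},{"claw":1,"dp":[0,0,0.0035],"turn":0},{"claw":1,"dp":[0,0,0],"turn":0},{"claw":0.4,"dp":[0,0,0],"turn":0}]' 30
python3 -m handwheel '[{"claw":0.4,"dp":[0,0,0],"turn":0},{"claw":0.4,"dp":[0,0,0],"turn":0},{"claw":0.4,"dp":[0,0,0],"turn":0},{"claw":0.4,"dp":[0,0,0],"turn":0},{"claw":0.4,"dp":[0,0,0],"turn":0},{"claw":0.4,"dp":[0,0,0],"turn":0},{"claw":0.4,"dp":[0,0,0],"turn":0},{"claw":0.4,"dp":[0,0,0],"turn":0}]' 30
python3 - <<'E'
from h import *
go([653.5,-27.5,238])
E
```

```text
clock: 4.25
tcp_pos: [652.7, -27.4, 237.8]
tcp_rot: [0.114, 0.993, -0.0, -0.0]
ft_force: [-0.3, 1.0, 0.4]
grip_width: 75.2
clock: 4.92
tcp_pos: [653.0, -27.4, 238.5]
tcp_rot: [0.114, 0.993, 0.0, 0.001]
ft_force: [-0.3, 0.9, 5.6]
grip_width: 47.1
t 4.92 tcp [653.  -27.4 238.5] w 47.1 F [-0.3  0.9  5.6] tool d [-0.0005 -0.      0.0005] jaw deg 76.9 q [-0.39  0.49  0.58  1.29 -0.26  1.44  1.51]
```

```bash
python3 -m handwheel '[{"claw":0.3,"dp":[0,0,0],"turn":0},{"claw":0.3,"dp":[0,0,0],"turn":0},{"claw":0.3,"dp":[0,0,-0.003],"turn":0},{"claw":0.3,"dp":[0,0,-0.007],"turn":0},{"claw":0.3,"dp":[0,0,-0.01],"turn":0},{"claw":0.3,"dp":[0,0,-0.01],"turn":0},{"claw":0.3,"dp":[0,0,0],"turn":0},{"claw":0.3,"dp":[0,0,0],"turn":0}]' 30
python3 - <<'E'
from h import *
go([492.8,-316.3,275])
im=viewer.capture('side')[:,:,::-1]
cv2.imwrite("pics/side3.png",cv2.resize(im[110:310,240:460],None,fx=2.7,fy=2.7))
E
```

```text
clock: 5.58
tcp_pos: [653.2, -27.5, 268.9]
tcp_rot: [0.114, 0.993, 0.0, 0.001]
ft_force: [0.4, -0.8, -1.1]
grip_width: 47.4
t 5.58 tcp [653.2 -27.5 268.9] w 47.4 F [ 0.4 -0.8 -1.1] tool d [ 0.0907 -0.3176 -0.0064] jaw deg 76.9 q [-0.38  0.48  0.58  1.24 -0.26  1.5   1.51]
```

View pics/side3.png

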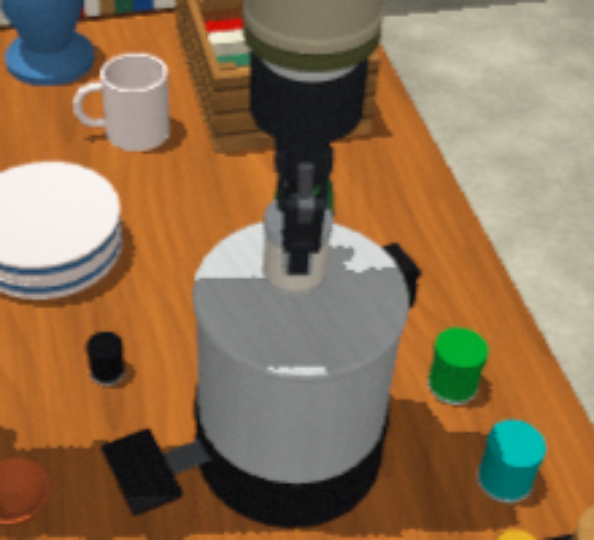

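The tin is lifted off the lid, held at (297,250). Carrying it over the tray.

```bash
python3 -m handwheel '[{"claw":0.3,"dp":[0.005,-0.016,-0.005],"turn":0},{"claw":0.3,"dp":[0.008,-0.03,0],"turn":0},{"claw":0.3,"dp":[0.009,-0.032,0],"turn":0},{"claw":0.3,"dp":[0.009,-0.032,0],"turn":0},{"claw":0.3,"dp":[0.009,-0.032,0],"turn":0},{"claw":0.3,"dp":[0.009,-0.032,0],"turn":0},{"claw":0.3,"dp":[0.009,-0.032,0],"turn":0},{"claw":0.3,"dp":[0.009,-0.032,0],"turn":0}]' 30
python3 -m handwheel '[{"claw":0.3,"dp":[0.009,-0.03,0],"turn":0},{"claw":0.3,"dp":[0.008,-0.025,0],"turn":0},{"claw":0.3,"dp":[0.0047,-0.0146,0],"turn":0},{"claw":0.3,"dp":[0.002,-0.01,0],"turn":0},{"claw":0.3,"dp":[0,0,0],"turn":0},{"claw":0.3,"dp":[0,0,0],"turn":0},{"claw":0.3,"dp":[0,0,0],"turn":0},{"claw":0.3,"dp":[0,0,0],"turn":0}]' 30
python3 - <<'E'
from h import *
go([492.8,-316.3,30])
im=viewer.capture('side')[:,:,::-1]
cv2.imwrite("pics/side4.png",im)
im=viewer.capture('top')[:,:,::-1]
cv2.imwrite("pics/top4.png",im)
E
```

```text
clock: 6.3
tcp_pos: [531.7, -245.7, 272.6]
tcp_rot: [0.114, 0.993, 0.0, -0.0]
ft_force: [1.0, -0.3, -0.3]
grip_width: 47.5
clock: 6.97
tcp_pos: [493.4, -314.4, 272.5]
tcp_rot: [0.113, 0.994, 0.0, -0.0]
ft_force: [0.1, 1.0, 0.2]
grip_width: 47.5
t 6.97 tcp [ 493.4 -314.4  272.5] w 47.5 F [0.1 1.  0.2] tool d [ 1.000e-04 -2.100e-03  2.425e-01] jaw deg 77.1 q [-0.02  0.33  0.71  1.44 -0.21  1.45  2.03]
```

View pics/side4.png

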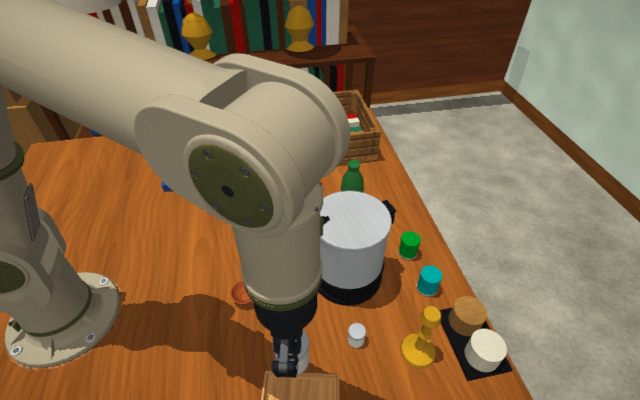

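```bash
python3 -m handwheel '[{"claw":0.3,"dp":[0,-0.001,0.015],"turn":0},{"claw":0.3,"dp":[0,-0.001,0.03],"turn":0},{"claw":0.3,"dp":[0,0,0.035],"turn":0},{"claw":0.3,"dp":[0,0,0.035],"turn":0},{"claw":0.3,"dp":[0,0,0.035],"turn":0},{"claw":0.3,"dp":[0,0,0.03],"turn":0},{"claw":0.3,"dp":[0,0,0.01],"turn":0},{"claw":0.3,"dp":[0,0,0],"turn":0}]' 30
python3 - <<'E'
from h import *
go([492.8,-316.3,30.5])
cv2.imwrite("pics/side5.png",cv2.resize(viewer.capture('side')[280:,200:400,::-1],None,fx=3,fy=3))
E
```

```text
clock: 7.73
tcp_pos: [490.7, -316.4, 80.2]
tcp_rot: [0.114, 0.994, 0.001, -0.003]
ft_force: [0.1, 0.1, -0.4]
grip_width: 47.5
t 7.73 tcp [ 490.7 -316.4   80.2] w 47.5 F [ 0.1  0.1 -0.4] tool d [-0.0023  0.0005  0.0497] jaw deg 77.0 q [ 0.03  0.48  0.65  1.7  -0.32  1.08  2.11]
```

View pics/side5.png

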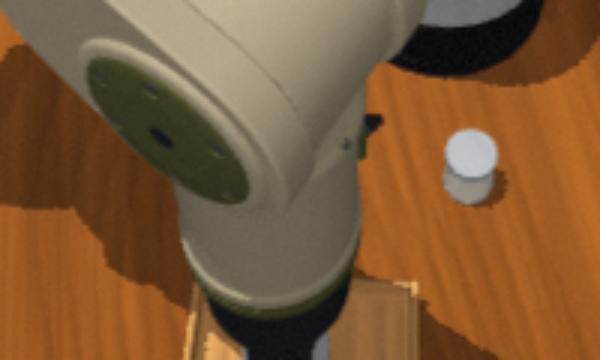

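The tray is at the bottom of the picture, with the wrist over it, so the tin's base is out of view. I'll feel for the floor instead.

```bash
python3 -m handwheel '[{"claw":0.3,"dp":[0,0,0.015],"turn":0},{"claw":0.3,"dp":[0,0,0.012],"turn":0},{"claw":0.3,"dp":[0,0,0.008],"turn":0},{"claw":0.3,"dp":[0,0,0.005],"turn":0},{"claw":0.3,"dp":[0,0,0.003],"turn":0},{"claw":0.3,"dp":[0,0,0],"turn":0},{"claw":0.3,"dp":[0,0,0],"turn":0},{"claw":0.3,"dp":[0,0,0],"turn":0}]' 30
python3 -m handwheel '[{"claw":0.3,"dp":[0,0,0.001],"turn":0},{"claw":0.3,"dp":[0,0,0.001],"turn":0},{"claw":0.3,"dp":[0,0,0.001],"turn":0},{"claw":0.3,"dp":[0,0,0],"turn":0},{"claw":0.3,"dp":[0,0,0],"turn":0},{"claw":0.3,"dp":[0,0,0],"turn":0},{"claw":0.3,"dp":[0,0,0],"turn":0},{"claw":0.3,"dp":[0,0,0],"turn":0}]' 30
python3 - <<'E'
from h import *
go([492.8,-316.3,30.5])
E
```

```text
clock: 8.45
tcp_pos: [492.2, -318.3, 40.4]
tcp_rot: [0.114, 0.993, -0.0, 0.0]
ft_force: [0.7, 0.4, -0.1]
grip_width: 47.0
clock: 9.12
tcp_pos: [491.9, -318.1, 36.8]
tcp_rot: [0.114, 0.993, -0.0, -0.0]
ft_force: [0.1, 0.5, -0.6]
grip_width: 47.2
t 9.12 tcp [ 491.9 -318.1   36.8] w 47.2 F [ 0.1  0.5 -0.6] tool d [-0.0005  0.002   0.0063] jaw deg 76.9 q [ 0.05  0.53  0.62  1.73 -0.36  0.99  2.14]
```

```bash
python3 -m handwheel '[{"claw":0.3,"dp":[0,0.001,0.001],"turn":0},{"claw":0.3,"dp":[0,0.001,0.001],"turn":0},{"claw":0.3,"dp":[0,0,0.001],"turn":0},{"claw":0.3,"dp":[0,0,0.001],"turn":0},{"claw":0.3,"dp":[0,0,0.001],"turn":0},{"claw":0.3,"dp":[0,0,0],"turn":0},{"claw":0.3,"dp":[0,0,0],"turn":0},{"claw":0.3,"dp":[0,0,0],"turn":0}]' 30
python3 -m handwheel '[{"claw":0.3,"dp":[0,0,0.0005],"turn":0},{"claw":0.3,"dp":[0,0,0.0005],"turn":0},{"claw":0.3,"dp":[0,0,0],"turn":0},{"claw":0.3,"dp":[0,0,0],"turn":0},{"claw":0.3,"dp":[0,0,0],"turn":0},{"claw":0.3,"dp":[0,0,0],"turn":0},{"claw":0.3,"dp":[0,0,0],"turn":0},{"claw":0.3,"dp":[0,0,0],"turn":0}]' 30
```

```text
clock: 9.78
tcp_pos: [492.3, -316.1, 31.8]
tcp_rot: [0.114, 0.993, -0.0, -0.0]
ft_force: [-0.6, -0.2, -0.9]
grip_width: 47.2
clock: 10.45
tcp_pos: [492.3, -316.1, 30.8]
tcp_rot: [0.114, 0.993, -0.0, -0.0]
ft_force: [0.3, -0.0, 0.7]
grip_width: 47.5
```

```bash
python3 -m handwheel '[{"claw":0.3,"dp":[0,0,0.0005],"turn":0},{"claw":0.3,"dp":[0,0,0.0005],"turn":0},{"claw":0.3,"dp":[0,0,0],"turn":0},{"claw":0.3,"dp":[0,0,0],"turn":0},{"claw":0.3,"dp":[0,0,0],"turn":0},{"claw":0.3,"dp":[0,0,0],"turn":0},{"claw":0.3,"dp":[0,0,0],"turn":0},{"claw":0.3,"dp":[0,0,0],"turn":0}]' 30
```

```text
clock: 11.12
tcp_pos: [492.4, -316.2, 30.5]
tcp_rot: [0.114, 0.993, 0.0, 0.0]
ft_force: [-2.0, 1.5, 6.6]
grip_width: 47.1
```

The tin touched the floor at z=30.5, as expected. Opening the gripper.

```bash
python3 -m handwheel '[{"claw":0.6,"dp":[0,0,-0.0003],"turn":0},{"claw":0.7,"dp":[0,0,0],"turn":0},{"claw":0.8,"dp":[0,0,0],"turn":0},{"claw":0.9,"dp":[0,0,0],"turn":0},{"claw":1,"dp":[0,0,0],"turn":0},{"claw":1,"dp":[0,0,0],"turn":0},{"claw":1,"dp":[0,0,0],"turn":0},{"claw":1,"dp":[0,0,0],"turn":0}]'
python3 -m handwheel '[{"claw":1,"dp":[0,0,-0.005],"turn":0},{"claw":1,"dp":[0,0,-0.01],"turn":0},{"claw":1,"dp":[0,0,-0.015],"turn":0},{"claw":1,"dp":[0,0,-0.025],"turn":0},{"claw":1,"dp":[0,0,-0.03],"turn":0},{"claw":1,"dp":[0,0,-0.03],"turn":0},{"claw":1,"dp":[0,0,-0.02],"turn":0},{"claw":1,"dp":[0,0,0],"turn":0}]'
python3 - <<'E'
from h import *
go([523,-50.7,170])
E
```

```text
clock: 11.78
tcp_pos: [492.3, -316.1, 30.1]
tcp_rot: [0.114, 0.993, -0.0, -0.0]
ft_force: [1.2, -1.3, -0.9]
grip_width: 85.4
clock: 12.45
tcp_pos: [494.3, -318.1, 171.2]
tcp_rot: [0.114, 0.993, -0.001, 0.004]
ft_force: [0.9, -0.5, -0.7]
grip_width: 85.6
t 12.45 tcp [ 494.3 -318.1  171.2] w 85.6 F [ 0.9 -0.5 -0.7] tool d [0.0328 0.2669 0.0005] jaw deg 76.9 q [-0.01  0.39  0.69  1.6  -0.26  1.24  2.07]
```

```bash
python3 -m handwheel '[{"claw":1,"dp":[0.003,0.02,0],"turn":0},{"claw":1,"dp":[0.005,0.033,0],"turn":0},{"claw":1,"dp":[0.005,0.035,0],"turn":0},{"claw":1,"dp":[0.005,0.035,0],"turn":0},{"claw":0.8,"dp":[0.005,0.035,0],"turn":0},{"claw":0.6,"dp":[0.005,0.035,0],"turn":0},{"claw":0.4,"dp":[0.005,0.035,0],"turn":0},{"claw":0,"dp":[0.003,0.02,0],"turn":0}]' 30
python3 -m handwheel '[{"claw":0,"dp":[0,0,0],"turn":-0.02},{"claw":0,"dp":[0,0,0],"turn":-0.03},{"claw":0,"dp":[0,0,0],"turn":-0.03},{"claw":0,"dp":[0,0,0],"turn":-0.03},{"claw":0,"dp":[0,0,0],"turn":-0.02},{"claw":0,"dp":[0,0,0],"turn":-0.018},{"claw":0,"dp":[0,0,0],"turn":0},{"claw":0,"dp":[0,0,0],"turn":0}]' 30
python3 - <<'E'
from h import *
go([513.3,-53,90])
cv2.imwrite("pics/side6.png",viewer.capture('side')[:,:,::-1])
cv2.imwrite("pics/top6.png",viewer.capture('top')[:,:,::-1])
E
```

```text
clock: 13.12
tcp_pos: [513.6, -61.7, 165.4]
tcp_rot: [0.112, 0.994, 0.001, -0.0]
ft_force: [0.6, 0.4, -0.7]
grip_width: 38.8
clock: 13.78
tcp_pos: [513.4, -66.6, 165.3]
tcp_rot: [-0.117, 0.993, 0.0, 0.0]
ft_force: [0.1, -0.6, 0.1]
grip_width: -0.4
t 13.78 tcp [513.4 -66.6 165.3] w -0.4 F [ 0.1 -0.6  0.1] tool d [-0.003   0.0132  0.0753] jaw deg 103.4 q [-0.39  0.21  0.53  1.78 -0.11  1.18  1.98]
```

View pics/side6.png

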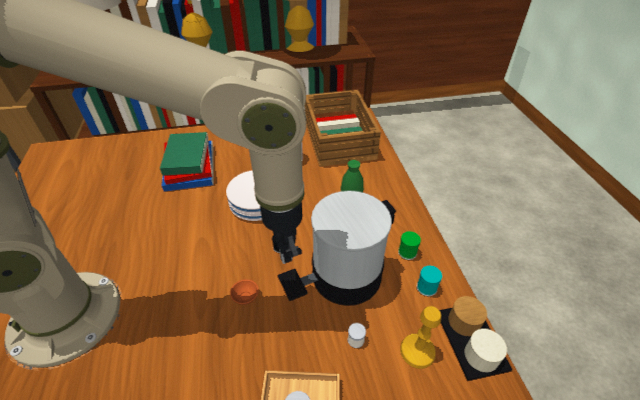

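View pics/top6.png

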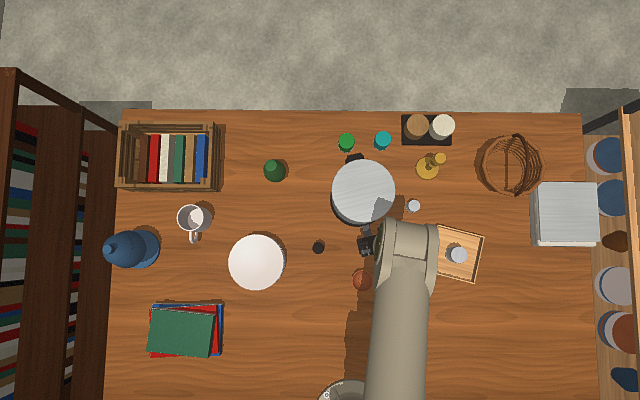

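Top view: the tin stands in the tray at (457,255), and the tray centre is at (456,254). The fingers are shut beside the tread at (366,243), the wrist column is clear of the lid, and the bowl hasn't moved. Moving over the tread.

```bash
python3 -m handwheel '[{"claw":0,"dp":[0,0.005,0.005],"turn":0},{"claw":0,"dp":[-0.002,0.006,0.01],"turn":0},{"claw":0,"dp":[-0.001,0.002,0.015],"turn":0},{"claw":0,"dp":[0,0,0.015],"turn":0},{"claw":0,"dp":[0,0,0.015],"turn":0},{"claw":0,"dp":[0,0,0.01],"turn":0},{"claw":0,"dp":[0,0,0],"turn":0},{"claw":0,"dp":[0,0,0],"turn":0}]' 30
python3 - <<'E'
from h import *
go([513.3,-53,62])
cv2.imwrite("pics/side7.png",cv2.resize(viewer.capture('side')[180:330,220:420,::-1],None,fx=3.8,fy=3.8))
print([tuple(np.round((np.array(proj('side',p))-[220,180])*3.8)) for p in([513.3,-53,58],[523,-50.7,58])])
E
```

```text
clock: 14.55
tcp_pos: [512.9, -52.7, 94.5]
tcp_rot: [-0.118, 0.993, -0.0, -0.001]
ft_force: [-0.4, 0.5, 0.2]
grip_width: 0.2
t 14.55 tcp [512.9 -52.7  94.5] w 0.2 F [-0.4  0.5  0.2] tool d [-0.0004 -0.0004  0.0325] jaw deg 103.5 q [-0.39  0.29  0.51  1.86 -0.16  1.03  1.99]
[(np.float64(258.0), np.float64(394.0)), (np.float64(274.0), np.float64(389.0))]
```

View pics/side7.png

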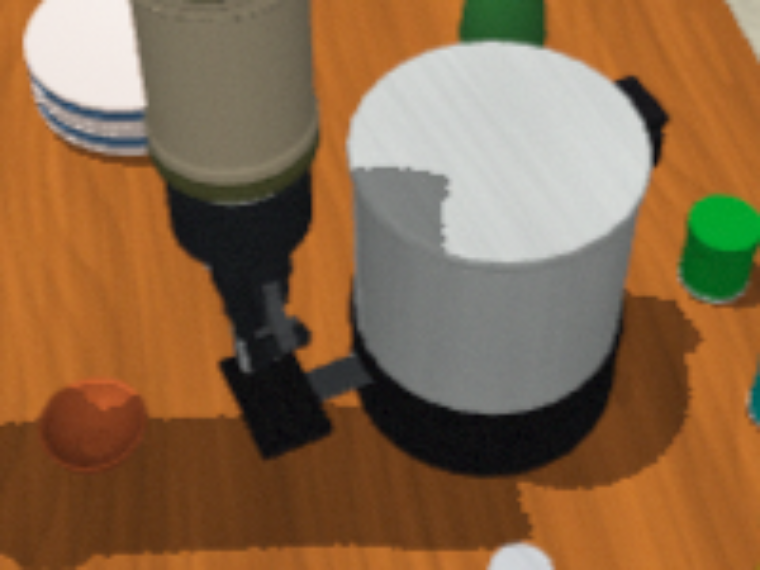

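The fingertip is above the front half of the foot plate, whose crop centre is (275,402). Lowering it to contact.

```bash
python3 -m handwheel '[{"claw":0,"dp":[-0.002,0,0.005],"turn":0},{"claw":0,"dp":[-0.002,0,0.007],"turn":0},{"claw":0,"dp":[0,0,0.007],"turn":0},{"claw":0,"dp":[0,0,0.005],"turn":0},{"claw":0,"dp":[0,0,0.004],"turn":0},{"claw":0,"dp":[0,0,0.002],"turn":0},{"claw":0,"dp":[0,0,0],"turn":0},{"claw":0,"dp":[0,0,0],"turn":0}]' 30
python3 -m handwheel '[{"claw":0,"dp":[0,0,0.001],"turn":0},{"claw":0,"dp":[0,0,0.001],"turn":0},{"claw":0,"dp":[0,0,0.001],"turn":0},{"claw":0,"dp":[0,0,0.001],"turn":0},{"claw":0,"dp":[0,0,0.001],"turn":0},{"claw":0,"dp":[0,0,0.001],"turn":0},{"claw":0,"dp":[0,0,0],"turn":0},{"claw":0,"dp":[0,0,0],"turn":0}]' 30
python3 -m handwheel '[{"claw":0,"dp":[0,0,0.001],"turn":0},{"claw":0,"dp":[0,0,0.001],"turn":0},{"claw":0,"dp":[0,0,0.001],"turn":0},{"claw":0,"dp":[0,0,0.001],"turn":0},{"claw":0,"dp":[0,0,0.001],"turn":0},{"claw":0,"dp":[0,0,0.001],"turn":0},{"claw":0,"dp":[0,0,0],"turn":0},{"claw":0,"dp":[0,0,0],"turn":0}]' 30
```

```text
clock: 15.27
tcp_pos: [517.2, -52.2, 65.1]
tcp_rot: [-0.118, 0.993, -0.0, -0.0]
ft_force: [0.3, 0.6, -0.4]
grip_width: -0.2
clock: 15.93
tcp_pos: [517.2, -52.2, 59.0]
tcp_rot: [-0.118, 0.993, -0.0, -0.0]
ft_force: [0.2, -0.6, 0.7]
grip_width: -0.0
clock: 16.6
tcp_pos: [517.2, -52.2, 53.1]
tcp_rot: [-0.118, 0.993, -0.0, -0.0]
ft_force: [-1.0, -0.4, 1.6]
grip_width: 0.3
```

```bash
python3 -m handwheel '[{"claw":0,"dp":[0,0,0.0005],"turn":0},{"claw":0,"dp":[0,0,0.0005],"turn":0},{"claw":0,"dp":[0,0,0.0005],"turn":0},{"claw":0,"dp":[0,0,0.0005],"turn":0},{"claw":0,"dp":[0,0,0.0005],"turn":0},{"claw":0,"dp":[0,0,0.0005],"turn":0},{"claw":0,"dp":[0,0,0],"turn":0},{"claw":0,"dp":[0,0,0],"turn":0}]' 30
python3 -m handwheel '[{"claw":0,"dp":[0,0,0.0005],"turn":0},{"claw":0,"dp":[0,0,0.0005],"turn":0},{"claw":0,"dp":[0,0,0.0005],"turn":0},{"claw":0,"dp":[0,0,0.0005],"turn":0},{"claw":0,"dp":[0,0,0.0005],"turn":0},{"claw":0,"dp":[0,0,0.0005],"turn":0},{"claw":0,"dp":[0,0,0],"turn":0},{"claw":0,"dp":[0,0,0],"turn":0}]' 30
python3 -m handwheel '[{"claw":0,"dp":[0,0,0.0005],"turn":0},{"claw":0,"dp":[0,0,0.0005],"turn":0},{"claw":0,"dp":[0,0,0.0005],"turn":0},{"claw":0,"dp":[0,0,0.0005],"turn":0},{"claw":0,"dp":[0,0,0.0005],"turn":0},{"claw":0,"dp":[0,0,0.0005],"turn":0},{"claw":0,"dp":[0,0,0],"turn":0},{"claw":0,"dp":[0,0,0],"turn":0}]' 30
```

```text
clock: 17.27
tcp_pos: [517.1, -52.2, 50.4]
tcp_rot: [-0.118, 0.993, 0.0, -0.0]
ft_force: [-4.0, 0.4, 6.9]
grip_width: 0.0
clock: 17.93
tcp_pos: [517.0, -52.2, 47.4]
tcp_rot: [-0.118, 0.993, 0.0, -0.0]
ft_force: [-4.6, -1.0, 7.0]
grip_width: 0.4
clock: 18.6
tcp_pos: [517.0, -52.2, 44.3]
tcp_rot: [-0.118, 0.993, 0.0, -0.0]
ft_force: [-5.0, -0.4, 7.4]
grip_width: -0.2
```

```bash
python3 -m handwheel '[{"claw":0,"dp":[0,0,0.0006],"turn":0},{"claw":0,"dp":[0,0,0.0006],"turn":0},{"claw":0,"dp":[0,0,0.0006],"turn":0},{"claw":0,"dp":[0,0,0.0006],"turn":0},{"claw":0,"dp":[0,0,0.0006],"turn":0},{"claw":0,"dp":[0,0,0.0006],"turn":0},{"claw":0,"dp":[0,0,0],"turn":0},{"claw":0,"dp":[0,0,0],"turn":0}]' 30
python3 -m handwheel '[{"claw":0,"dp":[0,0,0.0005],"turn":0},{"claw":0,"dp":[0,0,0.0005],"turn":0},{"claw":0,"dp":[0,0,0.0005],"turn":0},{"claw":0,"dp":[0,0,0.0005],"turn":0},{"claw":0,"dp":[0,0,0.0005],"turn":0},{"claw":0,"dp":[0,0,0.0005],"turn":0},{"claw":0,"dp":[0,0,0],"turn":0},{"claw":0,"dp":[0,0,0],"turn":0}]' 30
python3 - <<'E'
from h import *
go([517.3,-52,35])
cv2.imwrite("pics/side8.png",viewer.capture('side')[:,:,::-1])
E
```

```text
clock: 19.27
tcp_pos: [517.0, -52.2, 40.6]
tcp_rot: [-0.118, 0.993, 0.0, -0.0]
ft_force: [-3.1, -1.1, 7.0]
grip_width: -0.4
clock: 19.93
tcp_pos: [517.2, -52.2, 37.6]
tcp_rot: [-0.118, 0.993, 0.0, -0.0]
ft_force: [-2.9, -0.4, 4.4]
grip_width: 0.1
t 19.93 tcp [517.2 -52.2  37.6] w 0.1 F [-2.9 -0.4  4.4] tool d [-0.0001  0.0001  0.0026] jaw deg 103.5 q [-0.36  0.37  0.48  1.9  -0.22  0.92  2.03]
```

View pics/side8.png

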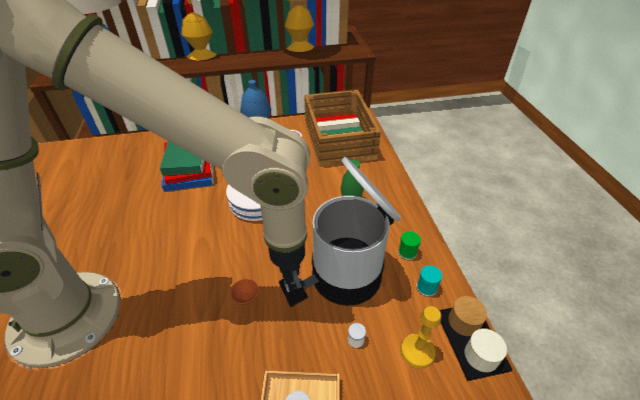

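The lid is well open, with its rim at (345,160) to (395,218), and clear of the wrist. Pressing on in small steps until the stop.

```bash
python3 -m handwheel '[{"claw":0,"dp":[0,0,0.0005],"turn":0},{"claw":0,"dp":[0,0,0.0005],"turn":0},{"claw":0,"dp":[0,0,0.0005],"turn":0},{"claw":0,"dp":[0,0,0.0005],"turn":0},{"claw":0,"dp":[0,0,0],"turn":0},{"claw":0,"dp":[0,0,0],"turn":0},{"claw":0,"dp":[0,0,0],"turn":0},{"claw":0,"dp":[0,0,0],"turn":0}]' 30
python3 -m handwheel '[{"claw":0,"dp":[0,0,0.0005],"turn":0},{"claw":0,"dp":[0,0,0.0005],"turn":0},{"claw":0,"dp":[0,0,0.0005],"turn":0},{"claw":0,"dp":[0,0,0],"turn":0},{"claw":0,"dp":[0,0,0],"turn":0},{"claw":0,"dp":[0,0,0],"turn":0},{"claw":0,"dp":[0,0,0],"turn":0},{"claw":0,"dp":[0,0,0],"turn":0}]' 30
```

```text
clock: 20.65
tcp_pos: [517.3, -52.1, 35.5]
tcp_rot: [-0.118, 0.993, -0.0, 0.0]
ft_force: [-1.6, 1.2, 3.9]
grip_width: -0.2
clock: 21.32
tcp_pos: [517.4, -52.1, 34.1]
tcp_rot: [-0.118, 0.993, -0.0, 0.0]
ft_force: [0.6, 0.8, 4.5]
grip_width: -0.0
```

```bash
python3 -m handwheel '[{"claw":0,"dp":[0,0,0.0005],"turn":0},{"claw":0,"dp":[0,0,0.0005],"turn":0},{"claw":0,"dp":[0,0,0],"turn":0},{"claw":0,"dp":[0,0,0],"turn":0},{"claw":0,"dp":[0,0,0],"turn":0},{"claw":0,"dp":[0,0,0],"turn":0},{"claw":0,"dp":[0,0,0],"turn":0},{"claw":0,"dp":[0,0,0],"turn":0}]' 30
python3 -m handwheel '[{"claw":0,"dp":[0,0,0.0005],"turn":0},{"claw":0,"dp":[0,0,0.0005],"turn":0},{"claw":0,"dp":[0,0,0],"turn":0},{"claw":0,"dp":[0,0,0],"turn":0},{"claw":0,"dp":[0,0,0],"turn":0},{"claw":0,"dp":[0,0,0],"turn":0},{"claw":0,"dp":[0,0,0],"turn":0},{"claw":0,"dp":[0,0,0],"turn":0}]' 30
```

```text
clock: 21.98
tcp_pos: [517.6, -52.1, 33.2]
tcp_rot: [-0.118, 0.993, -0.0, 0.0]
ft_force: [-0.2, -0.0, 6.2]
grip_width: 0.0
clock: 22.65
tcp_pos: [517.7, -52.1, 32.4]
tcp_rot: [-0.118, 0.993, 0.0, 0.0]
ft_force: [-0.5, 0.7, 7.6]
grip_width: 0.0
```

```bash
python3 -m handwheel '[{"claw":0,"dp":[0,0,0.0005],"turn":0},{"claw":0,"dp":[0,0,0.0005],"turn":0},{"claw":0,"dp":[0,0,0.0005],"turn":0},{"claw":0,"dp":[0,0,0.0005],"turn":0},{"claw":0,"dp":[0,0,0],"turn":0},{"claw":0,"dp":[0,0,0],"turn":0},{"claw":0,"dp":[0,0,0],"turn":0},{"claw":0,"dp":[0,0,0],"turn":0}]' 30
python3 -m handwheel '[{"claw":0,"dp":[0,0,0.0005],"turn":0},{"claw":0,"dp":[0,0,0.0005],"turn":0},{"claw":0,"dp":[0,0,0],"turn":0},{"claw":0,"dp":[0,0,0],"turn":0},{"claw":0,"dp":[0,0,0],"turn":0},{"claw":0,"dp":[0,0,0],"turn":0},{"claw":0,"dp":[0,0,0],"turn":0},{"claw":0,"dp":[0,0,0],"turn":0}]' 30
```

```text
clock: 23.32
tcp_pos: [517.9, -52.0, 30.8]
tcp_rot: [-0.118, 0.993, 0.0, 0.001]
ft_force: [-1.9, -0.3, 11.3]
grip_width: 0.1
clock: 23.98
tcp_pos: [518.0, -52.0, 29.9]
tcp_rot: [-0.118, 0.993, 0.0, 0.001]
ft_force: [-2.9, 0.4, 13.5]
grip_width: 0.3
```

```bash
python3 -m handwheel '[{"claw":0,"dp":[0,0,0.0005],"turn":0},{"claw":0,"dp":[0,0,0],"turn":0},{"claw":0,"dp":[0,0,0],"turn":0},{"claw":0,"dp":[0,0,0],"turn":0},{"claw":0,"dp":[0,0,0],"turn":0},{"claw":0,"dp":[0,0,0],"turn":0},{"claw":0,"dp":[0,0,0],"turn":0},{"claw":0,"dp":[0,0,0],"turn":0}]' 30
python3 - <<'E'
from h import *
F=[]
for i in range(6):
    im=viewer.capture('side'); F.append(np.round(readout.get_obs()['ft_force'],1).tolist())
print(F)
cv2.imwrite("pics/side9.png",im[:,:,::-1])
E
python3 -m handwheel '[{"claw":0,"dp":[0,0,0],"turn":0},{"claw":0,"dp":[0,0,0],"turn":0},{"claw":0,"dp":[0,0,0],"turn":0},{"claw":0,"dp":[0,0,0],"turn":0},{"claw":0,"dp":[0,0,0],"turn":0},{"claw":0,"dp":[0,0,0],"turn":0},{"claw":0,"dp":[0,0,0],"turn":0},{"claw":0,"dp":[0,0,0],"turn":0}]' 30
```

```text
clock: 24.65
tcp_pos: [518.1, -52.0, 29.5]
tcp_rot: [-0.118, 0.993, 0.0, 0.001]
ft_force: [-2.2, 1.5, 13.7]
grip_width: -0.0
[[-2.3, 0.1, 13.8], [-3.1, 2.1, 14.2], [-3.0, 0.6, 13.0], [-2.5, 1.3, 12.9], [-2.1, 0.6, 13.6], [-2.8, 1.7, 13.4]]
clock: 25.62
tcp_pos: [518.1, -52.0, 29.5]
tcp_rot: [-0.118, 0.993, 0.0, 0.001]
ft_force: [-3.2, 0.3, 13.8]
grip_width: 0.1
```

View pics/side9.png

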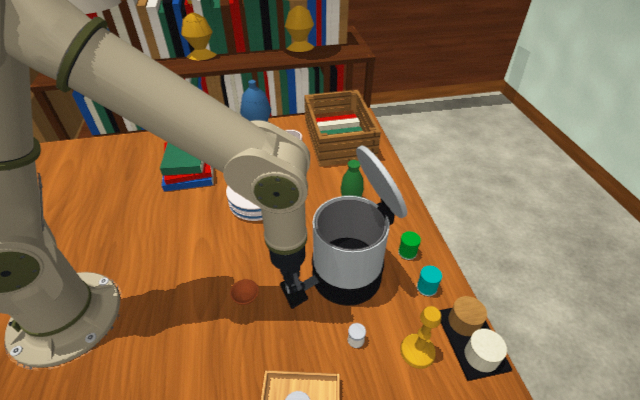

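The lid is steep against its stop (363,150)–(403,215), with about 14 N on the pedal. I'll go half a millimetre further, to about 15 N, and hold for a full two seconds.

```bash
python3 -m handwheel '[{"claw":0,"dp":[0,0,0.0005],"turn":0},{"claw":0,"dp":[0,0,0],"turn":0},{"claw":0,"dp":[0,0,0],"turn":0},{"claw":0,"dp":[0,0,0],"turn":0},{"claw":0,"dp":[0,0,0],"turn":0},{"claw":0,"dp":[0,0,0],"turn":0},{"claw":0,"dp":[0,0,0],"turn":0},{"claw":0,"dp":[0,0,0],"turn":0}]' 30
for i in 1; do :; done
python3 -m handwheel '[{"claw":0,"dp":[0,0,0],"turn":0},{"claw":0,"dp":[0,0,0],"turn":0},{"claw":0,"dp":[0,0,0],"turn":0},{"claw":0,"dp":[0,0,0],"turn":0},{"claw":0,"dp":[0,0,0],"turn":0},{"claw":0,"dp":[0,0,0],"turn":0},{"claw":0,"dp":[0,0,0],"turn":0},{"claw":0,"dp":[0,0,0],"turn":0}]' 30
python3 -m handwheel '[{"claw":0,"dp":[0,0,0],"turn":0},{"claw":0,"dp":[0,0,0],"turn":0},{"claw":0,"dp":[0,0,0],"turn":0},{"claw":0,"dp":[0,0,0],"turn":0},{"claw":0,"dp":[0,0,0],"turn":0},{"claw":0,"dp":[0,0,0],"turn":0},{"claw":0,"dp":[0,0,0],"turn":0},{"claw":0,"dp":[0,0,0],"turn":0}]' 30
```

```text
clock: 26.28
tcp_pos: [518.2, -52.0, 29.1]
tcp_rot: [-0.118, 0.993, 0.0, 0.001]
ft_force: [-2.7, 1.1, 14.9]
grip_width: -0.2
clock: 26.95
tcp_pos: [518.2, -52.0, 29.2]
tcp_rot: [-0.118, 0.993, 0.0, 0.001]
ft_force: [-2.6, -0.8, 14.6]
grip_width: -0.2
clock: 27.62
tcp_pos: [518.2, -52.0, 29.1]
tcp_rot: [-0.118, 0.993, 0.0, 0.001]
ft_force: [-3.1, 0.9, 15.0]
grip_width: -0.3
```

Held at about 15 N for two seconds. Now easing up at 0.7 mm per row (8.4 mm/s).

```bash
python3 -m handwheel '[{"claw":0,"dp":[0,0,-0.0007],"turn":0},{"claw":0,"dp":[0,0,-0.0007],"turn":0},{"claw":0,"dp":[0,0,-0.0007],"turn":0},{"claw":0,"dp":[0,0,-0.0007],"turn":0},{"claw":0,"dp":[0,0,-0.0007],"turn":0},{"claw":0,"dp":[0,0,-0.0007],"turn":0},{"claw":0,"dp":[0,0,-0.0007],"turn":0},{"claw":0,"dp":[0,0,-0.0007],"turn":0}]' 30
python3 -m handwheel '[{"claw":0,"dp":[0,0,-0.0007],"turn":0},{"claw":0,"dp":[0,0,-0.0007],"turn":0},{"claw":0,"dp":[0,0,-0.0007],"turn":0},{"claw":0,"dp":[0,0,-0.0007],"turn":0},{"claw":0,"dp":[0,0,-0.0007],"turn":0},{"claw":0,"dp":[0,0,-0.0007],"turn":0},{"claw":0,"dp":[0,0,-0.0007],"turn":0},{"claw":0,"dp":[0,0,-0.0007],"turn":0}]' 30
python3 -m handwheel '[{"claw":0,"dp":[0,0,-0.0007],"turn":0},{"claw":0,"dp":[0,0,-0.0007],"turn":0},{"claw":0,"dp":[0,0,-0.0007],"turn":0},{"claw":0,"dp":[0,0,-0.0007],"turn":0},{"claw":0,"dp":[0,0,-0.0007],"turn":0},{"claw":0,"dp":[0,0,-0.0007],"turn":0},{"claw":0,"dp":[0,0,-0.0007],"turn":0},{"claw":0,"dp":[0,0,-0.0007],"turn":0}]' 30
python3 -m handwheel '[{"claw":0,"dp":[0,0,-0.0007],"turn":0},{"claw":0,"dp":[0,0,-0.0007],"turn":0},{"claw":0,"dp":[0,0,-0.0007],"turn":0},{"claw":0,"dp":[0,0,-0.0007],"turn":0},{"claw":0,"dp":[0,0,-0.0007],"turn":0},{"claw":0,"dp":[0,0,-0.0007],"turn":0},{"claw":0,"dp":[0,0,-0.0007],"turn":0},{"claw":0,"dp":[0,0,-0.0007],"turn":0}]' 30
python3 -m handwheel '[{"claw":0,"dp":[0,0,-0.0007],"turn":0},{"claw":0,"dp":[0,0,-0.0007],"turn":0},{"claw":0,"dp":[0,0,-0.0007],"turn":0},{"claw":0,"dp":[0,0,-0.0007],"turn":0},{"claw":0,"dp":[0,0,-0.0007],"turn":0},{"claw":0,"dp":[0,0,-0.0007],"turn":0},{"claw":0,"dp":[0,0,-0.0007],"turn":0},{"claw":0,"dp":[0,0,-0.0007],"turn":0}]' 30
```

```text
clock: 28.28
tcp_pos: [517.5, -52.1, 33.8]
tcp_rot: [-0.118, 0.993, -0.0, 0.0]
ft_force: [-0.2, -0.4, 3.7]
grip_width: -0.0
clock: 28.95
tcp_pos: [517.0, -52.2, 39.2]
tcp_rot: [-0.118, 0.993, 0.0, -0.0]
ft_force: [-1.6, 0.1, 2.4]
grip_width: -0.1
clock: 29.62
tcp_pos: [516.9, -52.2, 44.8]
tcp_rot: [-0.118, 0.993, 0.0, -0.0]
ft_force: [-4.1, -1.0, 6.1]
grip_width: 0.1
clock: 30.28
tcp_pos: [517.1, -52.2, 50.5]
tcp_rot: [-0.118, 0.993, 0.0, -0.0]
ft_force: [-3.7, -1.6, 6.4]
grip_width: 0.2
clock: 30.95
tcp_pos: [517.5, -51.9, 56.1]
tcp_rot: [-0.118, 0.993, -0.0, 0.0]
ft_force: [-0.2, 0.1, 0.9]
grip_width: -0.2
```

Now lifting off the pedal and looking.

```bash
python3 -m handwheel '[{"claw":0,"dp":[0,0,-0.0007],"turn":0},{"claw":0,"dp":[0,0,-0.001],"turn":0},{"claw":0,"dp":[0,0,-0.001],"turn":0},{"claw":0,"dp":[0,0,-0.001],"turn":0},{"claw":0,"dp":[0,0,-0.002],"turn":0},{"claw":0,"dp":[0,0,-0.004],"turn":0},{"claw":0,"dp":[0,0,-0.01],"turn":0},{"claw":0,"dp":[0,0,-0.02],"turn":0}]' 30
python3 -m handwheel '[{"claw":0,"dp":[0,0,-0.03],"turn":0},{"claw":0,"dp":[0,0,-0.03],"turn":0},{"claw":0,"dp":[0,0,-0.02],"turn":0},{"claw":0,"dp":[0,0,0],"turn":0},{"claw":0,"dp":[0,0,0],"turn":0},{"claw":0,"dp":[0,0,0],"turn":0},{"claw":0,"dp":[0,0,0],"turn":0},{"claw":0,"dp":[0,0,0],"turn":0}]' 30
python3 - <<'E'
from h import *
s=viewer.capture('side')[:,:,::-1];t=viewer.capture('top')[:,:,::-1]
a=cv2.resize(s[150:400,220:420],(480,600));b=cv2.resize(t[150:350,330:490],None,fx=2,fy=2)
o=np.zeros((600,800,3),np.uint8);o[:,:480]=a;o[:400,480:]=b;cv2.imwrite('pics/end.png',o)
# difference of others between start and now in top view
z=cv2.imread('pics/top0.png')
for n,(x,y) in dict(plates=(257,262),vase=(274,170),mug=(194,218),candle=(430,165)).items():
    print(n,np.abs(z[y-25:y+25,x-25:x+25].astype(int)-t[y-25:y+25,x-25:x+25]).mean())
h=cv2.cvtColor(np.ascontiguousarray(t),cv2.COLOR_BGR2HSV);m=cv2.inRange(h,(0,0,130),(179,45,255));m[:,:435]=0;m[:,475:]=0;m[:235]=0;m[275:]=0
c=max(cv2.findContours(m,0,1)[0],key=cv2.contourArea);e=cv2.minEnclosingCircle(c);print('tin',e,onz('top',*e[0],65))
E
```

```text
clock: 31.62
tcp_pos: [515.8, -52.1, 94.9]
tcp_rot: [-0.118, 0.993, 0.0, -0.002]
ft_force: [-0.4, 0.9, 0.3]
grip_width: 0.1
clock: 32.28
tcp_pos: [516.6, -52.1, 174.7]
tcp_rot: [-0.118, 0.993, -0.0, -0.001]
ft_force: [-0.2, 0.1, -0.1]
grip_width: 0.0
plates 2.579466666666667
vase 2.3629333333333333
mug 2.3592
candle 2.5030666666666668
tin ((458.8999938964844, 254.3000030517578), 8.3487548828125) [ 493.05715074 -314.32660236   65.        ]
```

View pics/end.png

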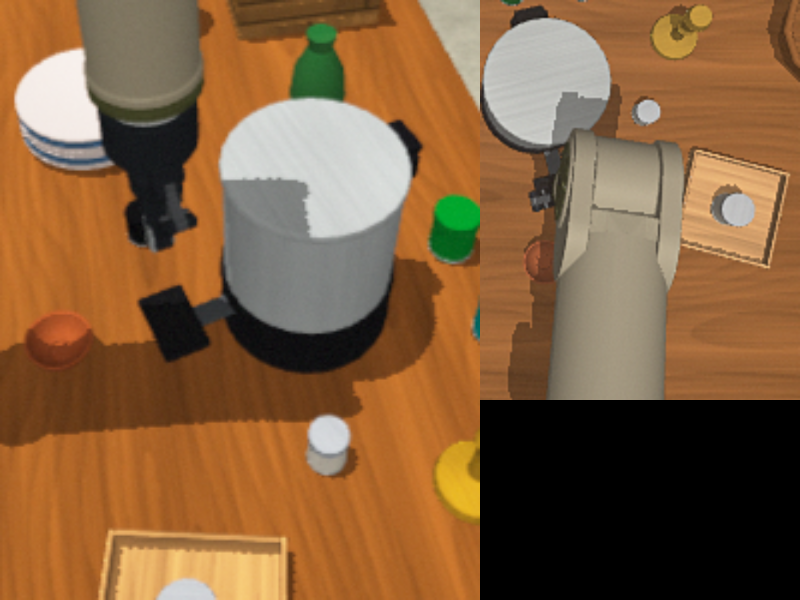

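The lid is flat and shut, and the pedal at (175,322) is up and untouched. The tin stands in the tray within about 2 mm of the centre (738,208), and the other goods haven't moved. Handing in.

```bash
python3 -c "
from station import env
print(env.job_done())"
```

```text
the job is handed in; nothing more can be done
None
```

I did all the steps and handed the job in at about 32 s of the 72 s allowed; the system gave no verdict.

- **Tin:** I took the white tin off the bin lid and stood it upright in the tray. The last top view puts it about 2 mm from the tray centre.
- **Pedal press:** I pressed until the lid was against its stop. The push stayed above 11 N from about 23.3 s to 27.6 s, with the last two seconds at about 15 N. No reading went above about 15.4 N.
- **Easing back:** I let the pedal up at 8.4 mm/s, about three seconds in all. The fingers still carried 2.4 to 7 N while the lid came down. I had no direct reading of the lid's angle or speed, but at the stated 75 mrad per mm that speed closes it at roughly 0.6 rad/s.
- **Last look:** The lid is flat and shut, and the pedal is up and clear of the fingers. The plates, vase, mug and candlestick match the first picture. The bowl was judged by eye only, since the arm partly hid it.

**Disagreements:**
- The tin's top triangulated to 266 mm, against the 273 mm the text implies. I used the text's height, and the contact with the tray floor agreed with it.
- The side view cuts off the tin's base, so I judged it upright from the top view and from the floor contact.
- The foot plate measured 142 mm from the bin's axis, where the text says 145 mm.

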